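Drip tray back under the cup rack

ROBOT

A 7-joint arm with a two-finger parallel gripper is mounted at the origin on the work surface. World frame = base frame: x ahead of the robot, y to its left, z up, the work surface at z = 0. Lengths are in m, angles in rad, forces in N, time in s.
With the tool pointing down it reaches from about 0.425 to 0.925 m from the base axis. Payload 6.8 kg.
Tool frame: the origin (TCP) lies midway between the tips of the shut fingers; the grasp point (between the pads) lies bot.grip_point_offset behind it (bot.grip_point_offset is the distance from the TCP to the grasp point, in m); z points along the fingers, y is the line along which they close (so a half turn about z gives the same grasp; the last joint's range is limited). The gripper opens to 85 mm and grips with 20 to 120 N. Pads are 22 mm wide; open, the fingers measure 114 mm over their backs; the gripper's body (76 mm by 85 mm) begins 54 mm behind the grasp point. The pads swing forward as they close: fully open they stand 13 mm farther back than shut.
Start: joints at [1.05, 0.477, 0.022, 1.555, -0.011, 1.109, -0.083], TCP at [0.271, -0.618, 0.231] pointing down, gripper open.
Joint ranges: [-2.96, 2.96], [-0.34, 2.1], [-1.41, 1.46], [0.24, 2.44], [-1.37, 4.51], [0.17, 1.92], [-2.96, 2.96]. Speed limits (rad/s): [2.39, 2.39, 3.14, 3.14, 3.14, 3.14, 3.14].

INTERFACE

Orientations are given as a unit quaternion [w, x, y, z].
In Python, from station import get_obs, cams, job, bot gives the robot as it stands.
- The arm moves only by the tool arm_command, never from a script. Its argument "rows" is a list that holds one entry, the list of rows, each a list of 5 numbers: the finger opening in mm, from 0 to 85.4, then the shift along the world's x, y, z in units of 60 mm (1.0 is 60 mm), then the turn about the world's z in units of 0.08 rad (1.0 is 0.08 rad). In form: [[[grip, x, y, z, turn], ...]]. A call has exactly 10 rows; each row shifts and turns the commanded pose from where the row before left it; what a row does not reach is not made up. A row lasts 1/8 s, in which the tool goes at most 62.5 mm and 10.7 degrees, less where a joint would pass 70% of its speed; a pose out of reach is approached as far as the arm can. A call with a number of a shift or a turn outside -1 to 1 is refused whole. A call with a gripper value outside its range is refused whole. The fingers move at their own pace and stop on an object; "newtons" is the grip in N (left out, the last holds). Time passes only in rows, so rows that do not move let the fingers close, or fill a call up. It gives the time, the measured TCP pose, the force, the opening and the grip force at its end, in the units of the state.
- get_obs(): the state, without advancing time (a new reading comes with each control period).
- cams.read_camera(name): name is "scene" or "side" or "wrist"; returns the picture (480x640x3 uint8, red, green, blue); there is no depth.
- cams.camera_params(name): a dict with "K" (3x3 intrinsics, pixels), "extrinsics" (4x4, takes a point from camera to world coordinates). Camera axes: x right, y down, z forward; pixel columns grow to the right and rows downward; lengths in m; the calibration is good to about 2 mm. The wrist camera is an equidistant fisheye: a pixel r from the principal point sees the ray r / f radians off the axis. A picture is of the moment at which its call begins: read the wrist's pose just before it. camera_params takes no time and is no camera call; for the wrist camera it gives the pose at the moment of the call.
- job.hand_in(): hands the job in; it is judged then, once.
The state is a dict: "t": time; "q": joint angles; "joint_vel": joint speeds; "joint_torque": joint torques, N m; "eef_pos": TCP position; "tool_rot": TCP orientation; "contact_force": force on the tool from outside, world axes, zero at the start; "torque": the same for the moment, N m; "gripper_width": opening from 0.0 (shut) to 1.0 (fully open); "grasp_force": force on a finger pad.
Only numpy, scipy, OpenCV 4.12 (cv2) and the standard library are available. Lean on these libraries where they do the work, as an engineer would, in place of code of your own. Each camera call takes 0.05 s, during which the arm holds its last target. There are 200 camera calls.

TASK

Take the steel drip tray by its black grip and slide it into the bay under the cup rack until it is fully home against the back, then let go of it. The seat inside is out of sight and not quite where the housing suggests, so line the tray up by feeling for the left-hand guide and sliding gently along it: never force or ram it. Leave the other things on the shelf where they are.

Things in the scene. Friction and masses are not known exactly. Their poses are not given: they have to be found in the camera images.
- tray_grip (a point): Centre of the black upright grip of the loose steel drip tray, which lies flat on the surface. Grip block 26 mm (tray x) by 16 mm (tray y: grasp across this) by 38 mm high; centre 25 mm, top 44 mm above the surface. Axes are the tray's: x from the grip towards the pan, z up. Pan: near edge 38 mm, leading edge 148 mm from this point along +x.
- tray: The same tray, 0.2 to 0.42 kg; origin under the middle of the pan, 93 mm from the grip centre along tray +x, same axes. Pan 110 mm (x) by 84 mm (y) by 16 mm high, square corners; a 12 mm wide tongue, top 6.5 mm above the surface, joins it to the grip.
- bay: Fixed steel housing, wire rack and upturned cups on its roof. Origin: middle of its mouth, in the face plane, at surface level; x points inward (away from the robot, yaw within 0.2), y left. 168 wide, 121 deep, 46 mm high (rack and cups to 112, from 63 mm behind the face). No floor: the tray slides on the surface. Mouth 156 wide (y -78 to +78), 40 mm high. Above 30 N from the tray it is damaged.
- bay_guide (a point): Nominal front end of the hidden left guide: 4 mm inside the mouth, 61 mm left of its middle. The true guide, a rigid straight wall parallel to bay x that runs to the back, lies up to 16 mm left or right of this, different each time, not measured, so it must be felt. A tray entered in the middle of the mouth clears its end (gap 3 to 35 mm).
- bay_shoulder (a point): Depth (bay x = 60 mm, y = 0) where the hidden blunt right-hand shoulder begins; it runs to the back and shifts with the left guide, leaving a seat 86.5 mm wide against that guide. The 84 mm pan passes only when it lies along the left guide; otherwise its leading edge hits the rigid shoulder.
- bay_stop (a point): Rigid back stop inside the bay, 113 mm behind the face, at y = 0, 20 mm above the surface. Fully home, the pan's leading edge touches it and the grip centre stands 35 mm in front of the face.
- caddy: Bystander: amber plastic date caddy with white hinged lid, 136 x 96 x 65 mm, origin under its centre. Stands on the opposite side of the bay from the tray.
- flask: Bystander: pearl white vacuum flask, 80 mm diameter, 235 mm high, origin under its centre.
- saucers: Bystander: two stacked porcelain saucers, 132 mm diameter, 30 mm high, origin under the centre.
- jar: Bystander: glass jar, 80 mm diameter, 120 mm high, origin under its centre.
- cup: Bystander: steel cup, 68 mm diameter, 85 mm high, origin under its centre.

How it is judged:
By the outcome, as a careful person would: the job done as asked, in the order asked, and still so for the second after the job is handed in, with the robot touching nothing.
It also fails if it takes over 72 s, if anything falls off the work surface, if the arm or the gripper's body presses on something with over 40 N, if the wrist force passes 120 N, or if a joint passes its speed limit or range.

## Working session

There is one attempt and no reset: what is moved stays moved. The work goes in short steps, Python scripts to look and compute and a tool call to move; the robot and the scene stay as the last step left them, time stands still between calls to the robot, and variables do not carry over. Pictures are saved under pics/ and viewed, at most 10 in all, crops included, and the job is handed in when it is done.

Besides the shell and the picture viewer there is one more tool, called after ">>>" in YAML: its name, and indented under it one key for each argument. arm_command: Moves the arm, as the interface text tells. Its arguments: {"type":"object","properties":{"rows":{"type":"array"},"newtons":{"type":"number"}},"required":["rows"]}

```bash
ls; mkdir -p pics; python3 - <<'E'
from station import get_obs,cams,job,bot
import cv2
for n in("scene","side"):
    cv2.imwrite(f"pics/{n}0.png",cams.read_camera(n)[:,:,::-1])
    p=cams.camera_params(n);print(n,p["K"],p["extrinsics"])
o=get_obs();print(o,bot.grip_point_offset)
E
```

```text
pics
scene [[458.09223636   0.         319.19913866]
 [  0.         458.09223636 235.93768206]
 [  0.           0.           1.        ]] [[-0.72882566  0.5300865  -0.43338373  1.21197276]
 [ 0.68465891  0.57109224 -0.45287508  0.63005204]
 [ 0.00743912 -0.62678701 -0.77915512  1.17990518]
 [ 0.          0.          0.          1.        ]]
side [[479.33940292   0.         317.86957558]
 [  0.         479.33940292 244.68193106]
 [  0.           0.           1.        ]] [[-0.95641454 -0.21535979  0.19720898  0.3312922 ]
 [-0.29180976  0.67971507 -0.67292978  0.88346962]
 [ 0.0108761  -0.70114734 -0.71293346  0.98920801]
 [ 0.          0.          0.          1.        ]]
{'t': 0.1, 'q': array([ 1.0499274 ,  0.47772534,  0.02235105,  1.5563025 , -0.01149534,
        1.10930303, -0.08310608]), 'joint_vel': array([-3.58110048e-05, -1.12031756e-03, -1.57758486e-03, -2.78632881e-03,
       -1.86884752e-03, -1.06363371e-03,  4.87321039e-04]), 'joint_torque': array([ 4.34012676e-03, -5.97759676e+01,  1.61351681e+00, -2.81955475e+01,
        1.27724122e-02,  5.02009076e-03, -1.26373484e-05]), 'eef_pos': array([ 0.27055597, -0.61784863,  0.23043895]), 'tool_rot': array([-7.72729201e-04,  9.78776967e-01,  2.04926818e-01, -2.25447349e-04]), 'contact_force': array([ 0.47988313, -0.14945181,  0.27205638]), 'torque': array([-0.01134236, -0.00852667,  0.00983994]), 'grasp_force': 0.0, 'gripper_width': 0.9975507557083823} 0.0187
```

View pics/scene0.png

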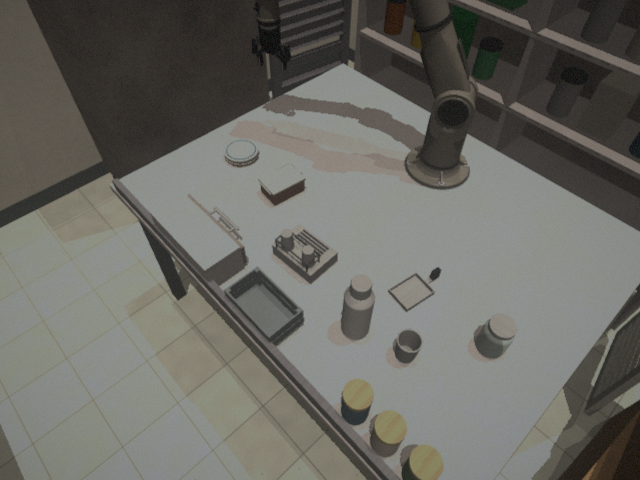

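View pics/side0.png

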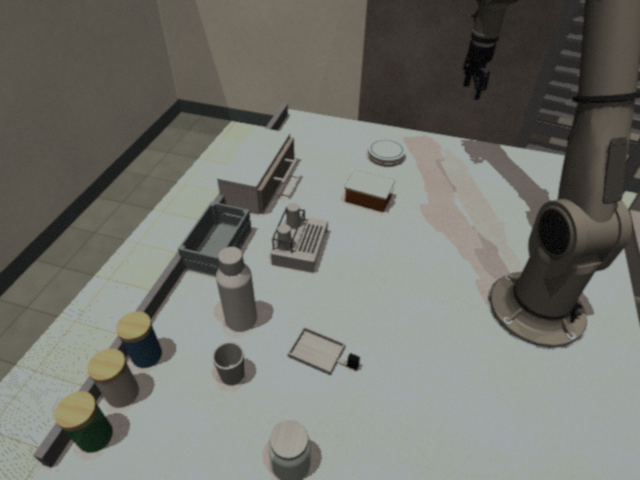

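The scene view shows the tray's pan at about (411,292) with its grip at (435,272), and the bay at (305,252). In the side view the pan is at (317,350), the grip at (354,362) and the bay at (300,243). I'll enlarge both.

```bash
python3 - <<'E'
import cv2,numpy as np
a=cv2.imread("pics/scene0.png");b=cv2.imread("pics/side0.png")
def c(im,x,y,w,h,s):return cv2.resize(im[y:y+h,x:x+w],None,fx=s,fy=s,interpolation=cv2.INTER_CUBIC)
cv2.imwrite("pics/c1.png",np.hstack([c(a,265,220,80,65,5),c(a,380,255,80,65,5)]))
cv2.imwrite("pics/c2.png",np.hstack([c(b,262,200,80,75,5),c(b,284,320,80,75,5)]))
E
```

```text
(no output)
```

View pics/c1.png

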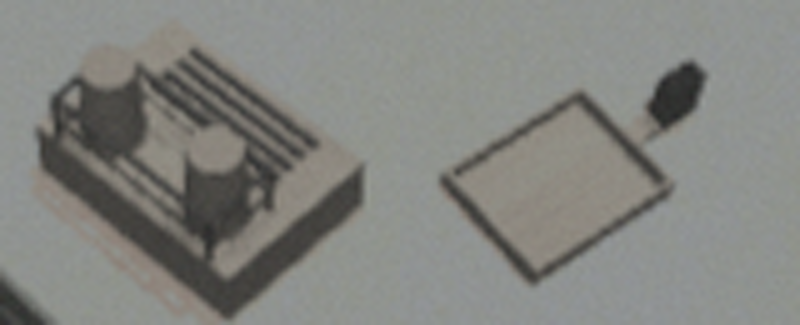

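View pics/c2.png

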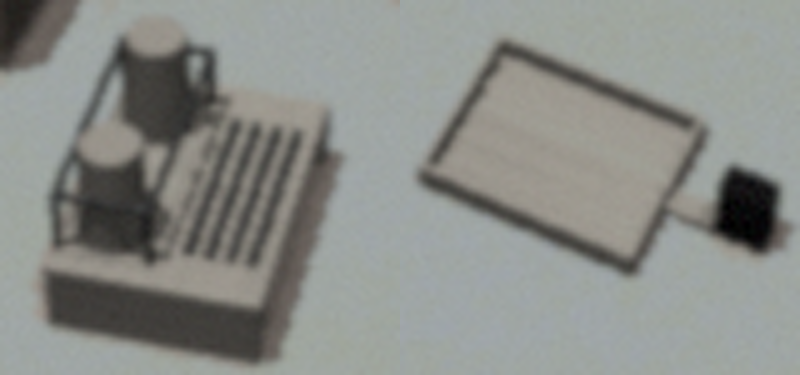

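```bash
cat > h.py <<'E'
import numpy as np
from station import get_obs,cams,job,bot
def proj(n,uv,z):
    p=cams.camera_params(n);K=np.array(p["K"]);T=np.array(p["extrinsics"])
    uv=np.atleast_2d(uv).astype(float)
    d=np.c_[(uv-K[:2,2])/[K[0,0],K[1,1]],np.ones(len(uv))]@T[:3,:3].T
    return T[:3,3]+d*((z-T[2,3])/d[:,2])[:,None]
def fitrect(P,L,W):
    # P ordered FR,FL,BL,BR (front=-x end)
    c=P.mean(0)[:2]
    a=(P[3]+P[2]-P[0]-P[1])[:2];b=(P[1]+P[2]-P[0]-P[3])[:2]
    return c,np.linalg.norm(a)/2,np.linalg.norm(b)/2,np.arctan2(a[1],a[0]),np.arctan2(-b[0],b[1])
E
python3 - <<'E'
from h import *
np.set_printoptions(precision=4,suppress=True)
def px(o,l):return np.array(o)+np.array(l)/5
b1=proj("scene",px((265,220),[(172,24),(362,172),(228,278),(40,132)]),.046)
b2=px((262,200),[(328,105),(265,305),(45,268)]);b2=proj("side",b2,.046)
print(b1,b2,fitrect(b1,0,0))
b2=np.vstack([b2,b2[0]+b2[2]-b2[1]]);print(fitrect(b2,0,0))
t1=proj("scene",px((380,255),[(180,92),(272,186),(135,280),(42,180)]),.016)
t2=proj("side",px((284,320),[(305,128),(232,270),(20,178),(103,42)]),.016)
print(fitrect(t1,0,0),fitrect(t2,0,0))
print(proj("scene",px((380,255),(277,95)),.025),proj("side",px((284,320),(348,210)),.025))
for n,uv in(("scene",(357,335)),("side",(240,325)),("scene",(407,357)),("side",(232,380)),("scene",(282,195)),("side",(368,200))):print(n,uv,proj(n,uv,0))
E
```

```text
[[ 0.5966 -0.1064  0.046 ]
 [ 0.5901  0.0623  0.046 ]
 [ 0.7035  0.0638  0.046 ]
 [ 0.7155 -0.0965  0.046 ]] [[ 0.5934 -0.1075  0.046 ]
 [ 0.5817  0.054   0.046 ]
 [ 0.7033  0.0639  0.046 ]] (array([ 0.6514, -0.0192]), np.float64(0.11625088945654898), np.float64(0.16470903941321471), np.float64(0.049199669942005704), np.float64(0.05591143746718558))
(array([ 0.6483, -0.0218]), np.float64(0.1219963157599006), np.float64(0.1619220847765264), np.float64(0.08145434049804189), np.float64(0.07255365777217478))
(array([0.5088, 0.2954]), np.float64(0.1102292364149387), np.float64(0.0817974652965232), np.float64(-0.13836851676600023), np.float64(-0.14772636958113608)) (array([0.5014, 0.2976]), np.float64(0.10780109151899796), np.float64(0.08351020803948128), np.float64(-0.1579230824960273), np.float64(-0.1552106383664104))
[[0.4124 0.3073 0.025 ]] [[0.4112 0.307  0.025 ]]
scene (357, 335) [[0.7229 0.2778 0.    ]]
side (240, 325) [[0.7075 0.2753 0.    ]]
scene (407, 357) [[0.6704 0.4165 0.    ]]
side (232, 380) [[0.6648 0.4188 0.    ]]
scene (282, 195) [[ 0.5247 -0.2821  0.    ]]
side (368, 200) [[ 0.5107 -0.2899  0.    ]]
```

The bay's mouth middle is at about (0.590, -0.024) with yaw ≈0.065. The grip is at (0.412, 0.307) with tray yaw ≈-0.15. The fitted sizes match the given ones, so I'll move towards the tray.

>>> arm_command:
  rows:
    - [[85, 0.4, 0.95, 0, -0.7], [85, 0.4, 0.95, 0, -0.7], [85, 0.4, 0.95, 0, -0.7], [85, 0.4, 0.95, 0, -0.7], [85, 0.4, 0.95, 0, -0.7], [85, 0.4, 0.95, 0, -0.7], [85, 0.4, 0.95, 0, -0.7], [85, 0.4, 0.95, 0, -0.7], [85, 0.4, 0.95, 0, -0.7], [85, 0.4, 0.95, 0, -0.7]]

```text
t: 1.35
eef_pos: [0.5111, -0.0466, 0.2312]
tool_rot: [0.0, 0.997, -0.075, -0.0]
contact_force: [2.0, -0.7, 0.0]
gripper_width: 0.993
grasp_force: 0.0
```

>>> arm_command:
  rows:
    - [[85, 0, 0.8, 0, 0], [85, -0.25, 0.8, 0, 0], [85, -0.25, 0.8, -0.2, 0], [85, -0.25, 0.8, -0.3, 0], [85, -0.25, 0.8, -0.3, 0], [85, -0.25, 0.8, -0.3, 0], [85, -0.2, 0.7, -0.3, 0], [85, -0.2, 0.4, -0.3, 0], [85, 0, 0, 0, 0], [85, 0, 0, 0, 0]]

```text
t: 2.6
eef_pos: [0.4122, 0.3048, 0.1293]
tool_rot: [0.0, 0.997, -0.074, 0.0]
contact_force: [-0.0, 0.2, 0.2]
gripper_width: 0.991
grasp_force: 0.0
```

```bash
python3 - <<'E'
from h import *
import cv2
p=cams.camera_params("wrist");print(p["K"],np.array(p["extrinsics"]),get_obs()["eef_pos"])
np.savez("w1.npz",K=p["K"],T=p["extrinsics"])
cv2.imwrite("pics/w1.png",cams.read_camera("wrist")[:,:,::-1])
E
```

```text
[[371.64829954   0.         321.26026028]
 [  0.         371.64829954 244.58822381]
 [  0.           0.           1.        ]] [[-1.46793032e-01 -9.54645111e-01 -2.59045396e-01  4.78606847e-01]
 [-9.89167113e-01  1.41796298e-01  3.79767313e-02  2.95347764e-01]
 [ 4.77377277e-04  2.61813906e-01 -9.65118257e-01  2.72101858e-01]
 [ 0.00000000e+00  0.00000000e+00  0.00000000e+00  1.00000000e+00]] [0.41221893 0.30482829 0.12933063]
```

View pics/w1.png

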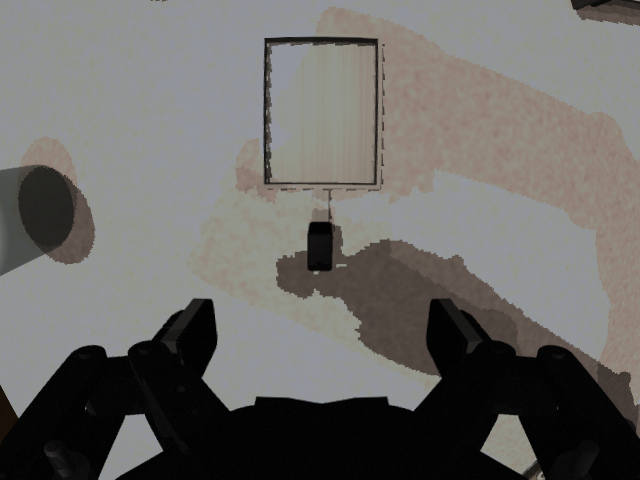

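```bash
cat >> h.py <<'E'
def projw(f,uv,z):
    w=np.load(f);K=w["K"];T=w["T"]
    v=np.atleast_2d(uv).astype(float)-K[:2,2];r=np.linalg.norm(v,axis=1);th=r/K[0,0]
    d=np.c_[v/r[:,None]*np.sin(th)[:,None],np.cos(th)]@T[:3,:3].T
    return T[:3,3]+d*((z-T[2,3])/d[:,2])[:,None]
E
python3 - <<'E'
from h import *
g=projw("w1.npz",[(320,234),(320,270)],.044);print(g,g.mean(0))
t=projw("w1.npz",[(380,187),(264,187),(265,39),(378,39)],.016);print(t,fitrect(t,0,0))
E
```

```text
[[0.42434956 0.30409373 0.044     ]
 [0.4005997  0.30764085 0.044     ]] [0.41247463 0.30586729 0.044     ]
[[0.4449507  0.25887635 0.016     ]
 [0.45678979 0.33874051 0.016     ]
 [0.5604911  0.32219512 0.016     ]
 [0.54910981 0.24529451 0.016     ]] (array([0.50283535, 0.29127662]), np.float64(0.10501619667621448), np.float64(0.0792375796964328), np.float64(-0.14393739512993559), np.float64(-0.14705312499846396))
```

The wrist view puts the grip's top at (320,252) px, which is about (0.412, 0.306), with yaw -0.147. It is centred between the fingers, so I'll go down and grasp.

>>> arm_command:
  rows:
    - [[85, 0, 0.02, -0.5, 0], [85, 0, 0, -0.5, 0], [85, 0, 0, -0.45, 0], [85, 0, 0, -0.35, 0], [85, 0, 0, -0.18, 0], [85, 0, 0, 0, 0], [5, 0, 0, 0, 0], [5, 0, 0, 0, 0], [5, 0, 0, 0, 0], [5, 0, 0, 0, 0]]
  newtons: 50

```text
t: 3.9
eef_pos: [0.4119, 0.3068, 0.0108]
tool_rot: [0.0, 0.997, -0.074, 0.0]
contact_force: [-1.4, -0.6, 7.1]
gripper_width: 0.182
grasp_force: 51.8
```

```bash
python3 - <<'E'
from h import *
o=get_obs();print(o["eef_pos"],o["contact_force"],o["gripper_width"],o["grasp_force"])
E
```

```text
[0.41190244 0.30684814 0.01080463] [-1.3561117  -0.63482247  7.11423335] 0.1818283287094803 51.77593767642975
```

>>> arm_command:
  rows:
    - [[5, 0, 0, 0.02, 0], [5, 0.02, -0.2, 0, 0.3], [5, 0.02, -0.35, 0, 0.3], [5, 0.02, -0.4, 0, 0.35], [5, 0.03, -0.4, 0, 0.35], [5, 0.03, -0.4, 0, 0.35], [5, 0.03, -0.4, 0, 0.35], [5, 0.03, -0.4, 0, 0.35], [5, 0.02, -0.3, 0, 0.3], [5, 0, -0.1, 0, 0]]

```text
t: 5.15
eef_pos: [0.4234, 0.1279, 0.0115]
tool_rot: [0.0, 1.0, 0.031, -0.0]
contact_force: [-0.7, 0.2, -2.4]
gripper_width: 0.179
grasp_force: 50.3
```

```bash
python3 - <<'E'
from h import *
import cv2
p=cams.camera_params("wrist");o=get_obs();print(o["eef_pos"],o["contact_force"],o["gripper_width"])
np.savez("w2.npz",K=p["K"],T=p["extrinsics"])
cv2.imwrite("pics/w2.png",cams.read_camera("wrist")[:,:,::-1])
E
```

```text
[0.423426   0.12787022 0.01150343] [-0.66419247  0.17461372 -2.41203502] 0.17939083338806183
```

View pics/w2.png

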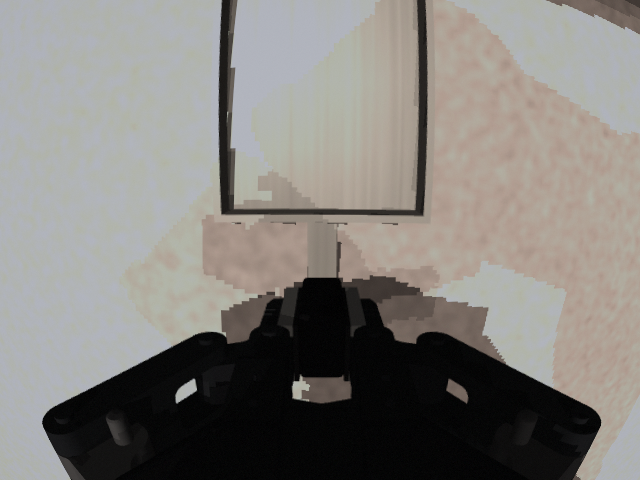

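The wrist view shows the tray lying straight in the grip, pan at (220–430, 0–215). The bay is just out of view, so I'll refine its pose with a joint fit to both fixed cameras.

```bash
cat > fit.py <<'E'
from h import *
import cv2
from scipy.optimize import least_squares
px=lambda o,l:np.array(o)+np.array(l)/5
C={'FR':(0,-.084),'FL':(0,.084),'BL':(.121,.084),'BR':(.121,-.084)}
obs=[("scene",'FR',.046,(172,24)),("scene",'FL',.046,(362,172)),("scene",'BL',.046,(228,278)),("scene",'BR',.046,(40,132)),
("scene",'BL',0,(230,318)),("scene",'FL',0,(362,205)),("scene",'BR',0,(40,165)),
("side",'FR',.046,(328,105)),("side",'FL',.046,(265,305)),("side",'BL',.046,(45,268)),("side",'FL',0,(262,360)),("side",'BL',0,(48,322))]
off={"scene":(265,220),"side":(262,200)}
P={n:cams.camera_params(n) for n in off}
def pj(n,X):
    T=np.array(P[n]["extrinsics"]);c=T[:3,:3].T@(X-T[:3,3]);q=np.array(P[n]["K"])@c;return q[:2]/q[2]
def W(v,c,z):
    x,y=C[c] if isinstance(c,str) else c
    return np.array([v[0]+np.cos(v[2])*x-np.sin(v[2])*y,v[1]+np.sin(v[2])*x+np.cos(v[2])*y,z])
res=lambda v:np.concatenate([pj(n,W(v,c,z))-px(off[n],p) for n,c,z,p in obs])
if __name__=="__main__":
    s=least_squares(res,[.59,-.024,.06],loss="soft_l1");print(s.x,np.round(s.fun.reshape(-1,2),1))
    ims=[]
    for n,(x,y) in off.items():
        im=cv2.imread(f"pics/{n}0.png")[y-5:y+73,x-5:x+75];im=cv2.resize(im,None,fx=5,fy=5,interpolation=cv2.INTER_CUBIC)
        for z in(0,.046):
            q=np.array([pj(n,W(s.x,c,z))-(x-5,y-5) for c in C])*5+2
            cv2.polylines(im,[q.astype(np.int32)],True,(0,0,255) if z else (0,255,0),1)
        ims.append(im)
    cv2.imwrite("pics/fit.png",np.hstack(ims))
E
python3 fit.py
```

```text
[ 0.58810499 -0.02705853  0.06264288] [[-0.2 -1.3]
 [ 0.4 -2.3]
 [ 0.1  0.1]
 [-1.1 -1.5]
 [-0.2  0.6]
 [-0.1 -0.2]
 [-0.   0.7]
 [ 0.3 -0.7]
 [-0.7  0.6]
 [-0.2  0.1]
 [-0.2  1. ]
 [ 0.2  0.7]]
```

View pics/fit.png

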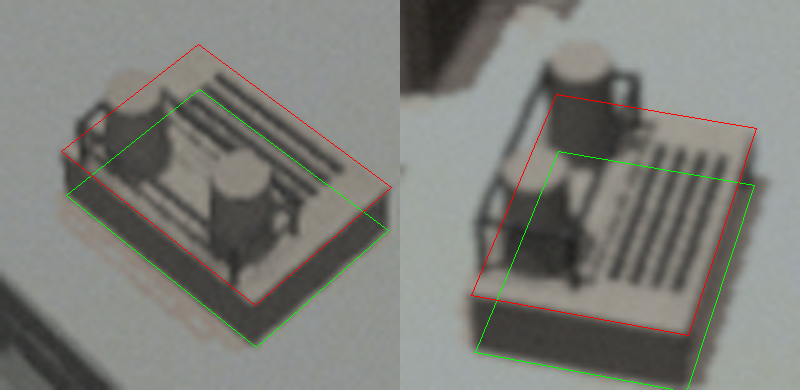

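The overlay fits well: mouth at (0.588, -0.027), yaw 0.063. Next I'll slide the tray sideways until it is in front of the mouth.

>>> arm_command:
  rows:
    - [[5, 0, -0.2, 0, 0], [5, 0.02, -0.35, 0, 0], [5, 0.02, -0.4, 0, 0], [5, 0.02, -0.4, 0, 0], [5, 0.02, -0.4, 0, 0], [5, 0.02, -0.4, 0, 0], [5, 0.02, -0.35, 0, 0], [5, 0.02, -0.2, 0, 0], [5, 0.01, -0.05, 0, 0], [5, 0, 0, 0, 0]]

```text
t: 6.45
eef_pos: [0.433, -0.0345, 0.0117]
tool_rot: [-0.0, 0.999, 0.033, 0.0]
contact_force: [0.3, 0.7, -2.9]
gripper_width: 0.178
grasp_force: 50.3
```

```bash
cat > st.py <<'E'
from h import *
V=(.588,-.027,.063)
o=get_obs();p=o["eef_pos"];c,s=np.cos(V[2]),np.sin(V[2]);R=np.array([[c,s],[-s,c]])
q=o["tool_rot"];print("bay xy mm",R@(p[:2]-V[:2])*1e3,"z",p[2]*1e3,"yaw",2*np.arctan2(q[2],q[1]))
print("F bay",R@o["contact_force"][:2],o["contact_force"][2],"Tz",o["torque"],"w",o["gripper_width"],"t",o["t"])
E
cat > snap.py <<'E'
import sys,cv2
from h import *
x,y,w,h=map(int,sys.argv[2:6]);cv2.imwrite(sys.argv[6],cv2.resize(cams.read_camera(sys.argv[1])[y:y+h,x:x+w,::-1],None,fx=4,fy=4,interpolation=2))
E
python3 st.py; python3 - <<'E'
import cv2
from h import *
p=cams.camera_params("wrist");np.savez("w3.npz",K=p["K"],T=p["extrinsics"])
cv2.imwrite("pics/w3.png",cams.read_camera("wrist")[:,:,::-1])
E
```

```text
bay xy mm [-155.20860898    2.24655047] z 11.748967472830433 yaw 0.06539808300428172
F bay [0.29946294 0.63317042] -2.8993692339435246 Tz [0.00305931 0.15782921 0.0441244 ] w 0.17793814196931235 t 6.45
```

View pics/w3.png

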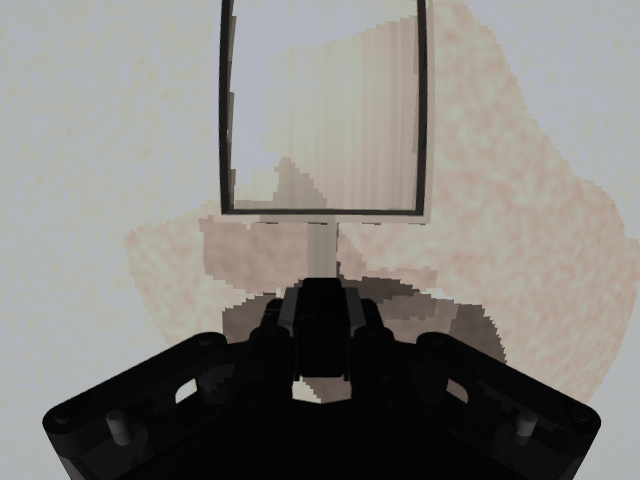

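The tray is in front of the mouth and square in the grip. I'll enter slightly right of the middle, stopping short of the shoulder.

>>> arm_command:
  rows:
    - [[5, 0, -0.1, 0, 0], [5, 0, -0.07, 0, 0], [5, 0.1, 0.006, 0, 0], [5, 0.1, 0.006, 0, 0], [5, 0.1, 0.006, 0, 0], [5, 0.1, 0.006, 0, 0], [5, 0.1, 0.006, 0, 0], [5, 0.1, 0.006, 0, 0], [5, 0.1, 0.006, 0, 0], [5, 0.05, 0.003, 0, 0]]

```text
t: 7.75
eef_pos: [0.4783, -0.0425, 0.0117]
tool_rot: [-0.0, 0.999, 0.032, 0.0]
contact_force: [0.1, 1.3, -1.9]
gripper_width: 0.179
grasp_force: 50.3
```

```bash
python3 st.py
```

```text
bay xy mm [-110.47012121   -8.60472925] z 11.722700168502342 yaw 0.0647698539500607
F bay [0.16315281 1.3244541 ] -1.9219540748878692 Tz [-0.02268985  0.18781565 -0.0384299 ] w 0.17918682493400165 t 7.75
```

>>> arm_command:
  rows:
    - [[5, 0, 0.02, 0, 0], [5, 0, 0.02, 0, 0], [5, 0, 0.02, 0, 0], [5, 0, 0.02, 0, 0], [5, 0, 0.02, 0, 0], [5, 0, 0.02, 0, 0], [5, 0, 0.02, 0, 0], [5, 0, 0.02, 0, 0], [5, 0, 0.01, 0, 0], [5, 0, 0, 0, 0]]

```text
t: 9.0
eef_pos: [0.4778, -0.0324, 0.0117]
tool_rot: [0.0, 0.999, 0.032, -0.0]
contact_force: [0.2, -0.9, -3.2]
gripper_width: 0.179
grasp_force: 50.3
```

>>> arm_command:
  rows:
    - [[5, 0, 0.015, 0, 0], [5, 0, 0.015, 0, 0], [5, 0, 0.015, 0, 0], [5, 0, 0.015, 0, 0], [5, 0, 0.015, 0, 0], [5, 0, 0, 0, 0], [5, 0, 0, 0, 0], [5, 0, 0, 0, 0], [5, 0, 0, 0, 0], [5, 0, 0, 0, 0]]

```text
t: 10.25
eef_pos: [0.4778, -0.0279, 0.0117]
tool_rot: [0.0, 0.999, 0.032, 0.0]
contact_force: [-0.2, -1.2, -2.3]
gripper_width: 0.178
grasp_force: 50.3
```

```bash
python3 st.py
```

```text
bay xy mm [-110.05010443    6.00424971] z 11.706836624995166 yaw 0.06472634156233069
F bay [-0.24080829 -1.15310602] -2.2963021028005786 Tz [ 0.0405436   0.12568868 -0.05062546] w 0.17830526135796335 t 10.25
```

>>> arm_command:
  rows:
    - [[5, 0, 0.012, 0, 0], [5, 0, 0.012, 0, 0], [5, 0, 0.012, 0, 0], [5, 0, 0.012, 0, 0], [5, 0, 0.012, 0, 0], [5, 0, 0.012, 0, 0], [5, 0, 0.012, 0, 0], [5, 0, 0, 0, 0], [5, 0, 0, 0, 0], [5, 0, 0, 0, 0]]

```text
t: 11.5
eef_pos: [0.4778, -0.0229, 0.0117]
tool_rot: [0.0, 0.999, 0.032, 0.0]
contact_force: [0.3, -0.0, -2.7]
gripper_width: 0.179
grasp_force: 50.3
```

>>> arm_command:
  rows:
    - [[5, 0, 0.012, 0, 0], [5, 0, 0.012, 0, 0], [5, 0, 0.012, 0, 0], [5, 0, 0.012, 0, 0], [5, 0, 0.012, 0, 0], [5, 0, 0.012, 0, 0], [5, 0, 0.012, 0, 0], [5, 0, 0, 0, 0], [5, 0, 0, 0, 0], [5, 0, 0, 0, 0]]

```text
t: 12.75
eef_pos: [0.4773, -0.019, 0.0116]
tool_rot: [0.001, 1.0, 0.031, -0.001]
contact_force: [-1.0, -5.2, -0.8]
gripper_width: 0.176
grasp_force: 51.6
```

```bash
python3 st.py
```

```text
bay xy mm [-109.94663582   14.96183396] z 11.631490516350793 yaw 0.06290718492709363
F bay [-1.29780101 -5.12061662] -0.8465528315851549 Tz [-1.08245308  0.32808039 -0.5345884 ] w 0.17581870460577348 t 12.75
```

>>> arm_command:
  rows:
    - [[5, 0, -0.01, 0, 0.05], [5, 0, -0.005, 0, 0.05], [5, 0, -0.005, 0, 0.05], [5, 0, 0, 0, 0], [5, 0, 0, 0, 0], [5, 0, 0, 0, 0], [5, 0, 0, 0, 0], [5, 0, 0, 0, 0], [5, 0, 0, 0, 0], [5, 0, 0, 0, 0]]

```text
t: 14.0
eef_pos: [0.4777, -0.02, 0.0117]
tool_rot: [0.0, 0.999, 0.037, -0.0]
contact_force: [-0.2, -4.9, -2.0]
gripper_width: 0.179
grasp_force: 52.7
```

```bash
python3 st.py
```

```text
bay xy mm [-109.60441982   13.91660129] z 11.686918469283333 yaw 0.07467548732175378
F bay [-0.49868559 -4.86180422] -1.98281963095187 Tz [-1.09676204  0.22418759 -0.68218414] w 0.17866938040192717 t 14.0
```

>>> arm_command:
  rows:
    - [[5, 0, 0.01, 0, -0.07], [5, 0, 0, 0, 0], [5, 0.02, 0.0014, 0, 0], [5, 0.03, 0.002, 0, 0], [5, 0.03, 0.002, 0, 0], [5, 0.03, 0.002, 0, 0], [5, 0.03, 0.002, 0, 0], [5, 0.03, 0.002, 0, 0], [5, 0, 0, 0, 0], [5, 0, 0, 0, 0]]

```text
t: 15.25
eef_pos: [0.4864, -0.0192, 0.0113]
tool_rot: [0.001, 0.999, 0.035, -0.002]
contact_force: [-3.9, -5.9, -0.9]
gripper_width: 0.178
grasp_force: 51.9
```

```bash
python3 st.py
```

```text
bay xy mm [-100.92861965   14.15758547] z 11.313095130028861 yaw 0.06941449006603037
F bay [-4.22534511 -5.69173086] -0.9268093367760251 Tz [-1.2796303   0.71625698 -0.56392426] w 0.1783319377216246 t 15.25
```

>>> arm_command:
  rows:
    - [[5, 0, -0.008, 0, 0], [5, 0.02, 0.0014, 0, 0], [5, 0.03, 0.002, 0, 0], [5, 0.03, 0.002, 0, 0], [5, 0.03, 0.002, 0, 0], [5, 0.03, 0.002, 0, 0], [5, 0, 0, 0, 0], [5, 0, 0, 0, 0], [5, 0, 0, 0, 0], [5, 0, 0, 0, 0]]

```text
t: 16.5
eef_pos: [0.4952, -0.0188, 0.0114]
tool_rot: [0.001, 0.999, 0.035, -0.001]
contact_force: [-2.6, -6.0, -0.5]
gripper_width: 0.179
grasp_force: 51.6
```

```bash
python3 st.py
```

```text
bay xy mm [-92.13801067  13.99916905] z 11.371534078047887 yaw 0.06967623805112112
F bay [-2.95942934 -5.77983847] -0.5293320271351388 Tz [-1.10067518  0.59435327 -0.49377614] w 0.17853603091551354 t 16.5
```

>>> arm_command:
  rows:
    - [[5, 0.015, 0, 0, 0], [5, 0.015, 0.001, 0, 0], [5, 0.015, 0.001, 0, 0], [5, 0.015, 0.001, 0, 0], [5, 0.015, 0.001, 0, 0], [5, 0.015, 0.001, 0, 0], [5, 0.015, 0.001, 0, 0], [5, 0.015, 0.001, 0, 0], [5, 0, 0, 0, 0], [5, 0, 0, 0, 0]]

```text
t: 17.75
eef_pos: [0.5022, -0.0185, 0.0113]
tool_rot: [0.001, 0.999, 0.035, -0.001]
contact_force: [-4.7, -5.5, -0.7]
gripper_width: 0.183
grasp_force: 51.7
```

```bash
python3 st.py
```

```text
bay xy mm [-85.11234934  13.89758608] z 11.335006025067022 yaw 0.06957139542492881
F bay [-5.00307525 -5.1536159 ] -0.7219795529432713 Tz [-1.06550255  0.68008254 -0.51377826] w 0.18296907350459313 t 17.75
```

>>> arm_command:
  rows:
    - [[5, 0.015, -0.002, 0, 0], [5, 0.015, 0.001, 0, 0], [5, 0.015, 0.001, 0, 0], [5, 0.015, 0.001, 0, 0], [5, 0.015, 0.001, 0, 0], [5, 0.015, 0.001, 0, 0], [5, 0.015, 0.001, 0, 0], [5, 0, 0, 0, 0], [5, 0, 0, 0, 0], [5, 0, 0, 0, 0]]

```text
t: 19.0
eef_pos: [0.5086, -0.0181, 0.0114]
tool_rot: [0.001, 0.999, 0.035, -0.001]
contact_force: [-3.6, -5.4, 0.1]
gripper_width: 0.179
grasp_force: 51.7
```

```bash
python3 st.py
```

```text
bay xy mm [-78.68816265  13.83203996] z 11.356336538911378 yaw 0.06966830347739585
F bay [-3.97679213 -5.16216631] 0.059734254435357015 Tz [-0.96272491  0.64995828 -0.46175157] w 0.17870572020093345 t 19.0
```

The leading edge is past the shoulder and friction is steady. I'll carry on.

>>> arm_command:
  rows:
    - [[5, 0.03, 0.001, 0, 0], [5, 0.03, 0.002, 0, 0], [5, 0.03, 0.002, 0, 0], [5, 0.03, 0.002, 0, 0], [5, 0.03, 0.002, 0, 0], [5, 0.03, 0.002, 0, 0], [5, 0.03, 0.002, 0, 0], [5, 0.03, 0.002, 0, 0], [5, 0, 0, 0, 0], [5, 0, 0, 0, 0]]

```text
t: 20.25
eef_pos: [0.5232, -0.0173, 0.0114]
tool_rot: [0.001, 0.999, 0.035, -0.001]
contact_force: [-2.6, -5.4, -1.2]
gripper_width: 0.182
grasp_force: 51.6
```

```bash
python3 st.py
```

```text
bay xy mm [-64.09859923  13.75773788] z 11.35390669479376 yaw 0.06968761325840366
F bay [-2.9047681  -5.22078846] -1.2357920802134912 Tz [-1.09578296  0.53776387 -0.50065794] w 0.18230888517840096 t 20.25
```

>>> arm_command:
  rows:
    - [[5, 0.03, 0.001, 0, 0], [5, 0.03, 0.002, 0, 0], [5, 0.03, 0.002, 0, 0], [5, 0.03, 0.002, 0, 0], [5, 0.03, 0.002, 0, 0], [5, 0.03, 0.002, 0, 0], [5, 0.03, 0.002, 0, 0], [5, 0.03, 0.002, 0, 0], [5, 0.03, 0.002, 0, 0], [5, 0.03, 0.002, 0, 0]]

```text
t: 21.5
eef_pos: [0.5409, -0.0163, 0.0113]
tool_rot: [0.001, 0.999, 0.035, -0.001]
contact_force: [-4.3, -5.2, 0.4]
gripper_width: 0.181
grasp_force: 51.7
```

```bash
python3 st.py
```

```text
bay xy mm [-46.38462454  13.60639047] z 11.295261453311209 yaw 0.069692919249417
F bay [-4.58211556 -4.95397665] 0.3530500378532953 Tz [-1.02341458  0.74558795 -0.49888437] w 0.18063191049601615 t 21.5
```

>>> arm_command:
  rows:
    - [[5, 0.015, 0, 0, 0], [5, 0.015, 0.001, 0, 0], [5, 0.015, 0.001, 0, 0], [5, 0.015, 0.001, 0, 0], [5, 0.015, 0.001, 0, 0], [5, 0.015, 0.001, 0, 0], [5, 0.015, 0.001, 0, 0], [5, 0.015, 0.001, 0, 0], [5, 0, 0, 0, 0], [5, 0, 0, 0, 0]]

```text
t: 22.75
eef_pos: [0.5482, -0.0159, 0.0113]
tool_rot: [0.001, 0.999, 0.035, -0.001]
contact_force: [-3.8, -4.5, 0.0]
gripper_width: 0.177
grasp_force: 51.7
```

>>> arm_command:
  rows:
    - [[5, 0.01, 0.001, 0, 0], [5, 0.01, 0.001, 0, 0], [5, 0.01, 0.001, 0, 0], [5, 0.01, 0, 0, 0], [5, 0, 0, 0, 0], [5, 0, 0, 0, 0], [5, 0, 0, 0, 0], [5, 0, 0, 0, 0], [5, 0, 0, 0, 0], [5, 0, 0, 0, 0]]

```text
t: 24.0
eef_pos: [0.5505, -0.0157, 0.0113]
tool_rot: [0.001, 0.999, 0.035, -0.001]
contact_force: [-5.1, -5.4, 0.1]
gripper_width: 0.181
grasp_force: 51.8
```

```bash
python3 st.py
```

```text
bay xy mm [-36.69936839  13.6051286 ] z 11.276156542228625 yaw 0.06967567486440095
F bay [-5.39390191 -5.09150368] 0.0527048858292557 Tz [-1.07082208  0.73758279 -0.48544204] w 0.18107788815044318 t 24.0
```

>>> arm_command:
  rows:
    - [[5, 0.01, 0, 0, 0], [5, 0.01, 0.001, 0, 0], [5, 0.01, 0.001, 0, 0], [5, 0, 0, 0, 0], [5, 0, 0, 0, 0], [5, 0, 0, 0, 0], [5, 0, 0, 0, 0], [5, 0, 0, 0, 0], [5, 0, 0, 0, 0], [5, 0, 0, 0, 0]]

```text
t: 25.25
eef_pos: [0.5523, -0.0157, 0.0113]
tool_rot: [0.001, 0.999, 0.035, -0.001]
contact_force: [-4.2, -5.3, 0.2]
gripper_width: 0.181
grasp_force: 51.8
```

```bash
python3 st.py
```

```text
bay xy mm [-34.92409182  13.56057367] z 11.278482250211004 yaw 0.06969112103213337
F bay [-4.51561254 -4.98114991] 0.19169621850479113 Tz [-0.99514399  0.66243577 -0.50856291] w 0.1814839121686104 t 25.25
```

Still free, so I keep going in small steps.

>>> arm_command:
  rows:
    - [[5, 0.01, 0, 0, 0], [5, 0.01, 0.001, 0, 0], [5, 0.01, 0.001, 0, 0], [5, 0, 0, 0, 0], [5, 0, 0, 0, 0], [5, 0, 0, 0, 0], [5, 0, 0, 0, 0], [5, 0, 0, 0, 0], [5, 0, 0, 0, 0], [5, 0, 0, 0, 0]]

```text
t: 26.5
eef_pos: [0.5526, -0.0156, 0.0111]
tool_rot: [0.001, 0.999, 0.035, -0.003]
contact_force: [-8.1, -5.9, 2.8]
gripper_width: 0.181
grasp_force: 52.3
```

```bash
python3 st.py
```

```text
bay xy mm [-34.63261284  13.56035309] z 11.054257149058603 yaw 0.06968938944111643
F bay [-8.41049517 -5.39180993] 2.7529176367577026 Tz [-1.06783405  1.26434884 -0.53057146] w 0.1805938619823189 t 26.5
```

Contact with the stop: Fx rose to 8 N at bx ≈ -35 mm, exactly the home position. I'll press slightly to confirm.

>>> arm_command:
  rows:
    - [[5, 0.01, 0, 0, 0], [5, 0.01, 0, 0, 0], [5, 0, 0, 0, 0], [5, 0, 0, 0, 0], [5, 0, 0, 0, 0], [5, 0, 0, 0, 0], [5, 0, 0, 0, 0], [5, 0, 0, 0, 0], [5, 0, 0, 0, 0], [5, 0, 0, 0, 0]]

```text
t: 27.75
eef_pos: [0.5525, -0.0157, 0.0109]
tool_rot: [0.001, 0.999, 0.035, -0.004]
contact_force: [-12.1, -5.2, 7.6]
gripper_width: 0.18
grasp_force: 52.9
```

```bash
python3 st.py
```

```text
bay xy mm [-34.67155508  13.55715191] z 10.946592728754652 yaw 0.06974942698263792
F bay [-12.41279281  -4.44541252] 7.570406733183419 Tz [-0.98826071  1.86223149 -0.52552161] w 0.18048516014042648 t 27.75
```

>>> arm_command:
  rows:
    - [[5, -0.015, -0.005, 0, 0], [5, -0.01, -0.005, 0, 0], [5, 0, 0, 0, 0], [25, 0, 0, 0, 0], [40, 0, 0, 0, 0], [60, 0, 0, 0, 0], [60, 0, 0, 0, 0], [60, 0, 0, 0, 0], [60, 0, 0, 0, 0], [60, 0, 0, 0, 0]]

```text
t: 29.0
eef_pos: [0.5552, -0.0147, 0.0117]
tool_rot: [0.0, 0.999, 0.036, 0.0]
contact_force: [0.4, -0.9, -0.4]
gripper_width: 0.702
grasp_force: 0.0
```

```bash
python3 st.py
```

```text
bay xy mm [-31.94081394  14.30193151] z 11.710311673207745 yaw 0.07118604154858418
F bay [ 0.32393797 -0.95915312] -0.40197442561775204 Tz [ 0.02694636 -0.00977969 -0.03326617] w 0.7020689260999888 t 29.0
```

Released with no force left. I'll retreat straight up, then back, and check.

>>> arm_command:
  rows:
    - [[60, 0, 0, 0.2, 0], [60, 0, 0, 0.4, 0], [60, 0, 0, 0.5, 0], [60, 0, 0, 0.5, 0], [60, 0, 0, 0.5, 0], [60, -0.4, 0, 0.5, 0], [60, -0.5, 0, 0.3, 0], [60, -0.3, 0, 0, 0], [60, 0, 0, 0, 0], [60, 0, 0, 0, 0]]

```text
t: 30.25
eef_pos: [0.484, -0.0147, 0.1861]
tool_rot: [-0.0, 0.999, 0.036, 0.001]
contact_force: [-0.2, 1.0, -0.1]
gripper_width: 0.703
grasp_force: 0.0
```

```bash
python3 - <<'E'
import cv2
from h import *
p=cams.camera_params("wrist");np.savez("w4.npz",K=p["K"],T=p["extrinsics"])
cv2.imwrite("pics/w4.png",cams.read_camera("wrist")[:,:,::-1])
print(get_obs()["eef_pos"],get_obs()["t"])
E
```

```text
[ 0.48405558 -0.01466175  0.18588981] 30.3
```

View pics/w4.png

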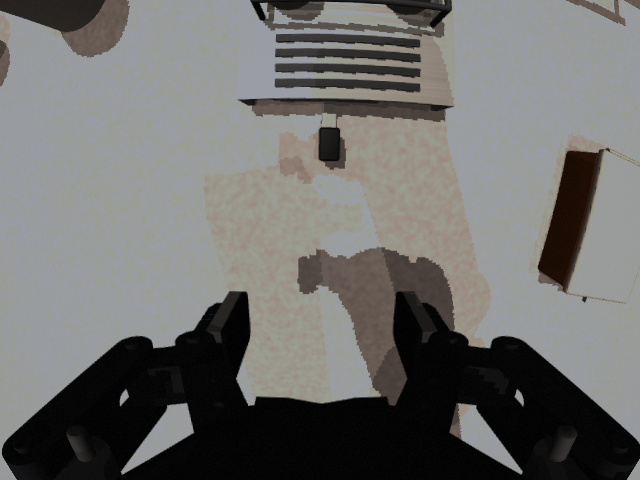

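The grip's top spans (319–340, 127–161) px, and the roof's front edge runs from (240,99) to (452,105).

```bash
python3 - <<'E'
from h import *
e=projw("w4.npz",[(240,99),(452,105)],.046);g=projw("w4.npz",[(329.5,128),(329.5,160)],.044)
u=(e[0]-e[1])[:2];L=np.linalg.norm(u);u/=L;n=np.array([u[1],-u[0]])
print(e,L,g,"yaw",np.arctan2(n[1],n[0]),"ahead of face mm",[(x[:2]-e[0,:2])@n*1e3 for x in [g[0],g[1],g.mean(0)]])
E
```

```text
[[ 0.5843853   0.05453742  0.046     ]
 [ 0.59423672 -0.10883012  0.046     ]] 0.1636643021759616 [[ 0.56539062 -0.01497232  0.044     ]
 [ 0.54090359 -0.01677669  0.044     ]] yaw 0.06022921388497256 ahead of face mm [np.float64(-23.14423246775998), np.float64(-47.69546353668655), np.float64(-35.41984800222327)]
```

The grip centre stands 35.4 mm in front of the face against a nominal 35 mm, so the tray is home.

```bash
python3 -c "
from station import job;print(job.hand_in())"
```

```text
the job is handed in; nothing more can be done
None
```

The tray is fully home against the back stop, felt in along the left guide with no more than about 12 N read at the stop; I let it go, left the other things alone, and handed the job in at about 30 s.

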